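# Free the spindle from the ratchet gate and shut it

## Task

A maple spindle is lying through the gateway of the tops pen, so the little gate cannot be shut. Lift the gate by its grip, tooth by tooth, until its pawl holds it on the last and highest tooth, without straining it against the stop just above; let go, draw the spindle out towards the robot, clear of the gate, and leave it lying on the tiles in front. Then lift the pawl by its knob and keep it lifted until the gate has come all the way down, and let go; leave the tin and the punch alone.

Things in the scene. Friction and masses are not known exactly. Their poses are not given: they have to be found in the camera images.
- gate_frame: Fixed wooden gate stand with the pen behind it. Origin on the table top under the gate's middle; x runs through the gateway away from the robot into the pen, y along the gate, z up. Posts 24 x 20 mm, 165 mm tall, centred at y +80 and -80 mm; clear gateway 140 mm wide. Pen fences 40 mm high reach x = 212 mm; five loose pine tops stand in the pen beyond x = 100 mm.
- gate (a joint): Lift of the gate in m, 0 = shut, growing upwards. Its teeth catch on the pawl at 29, 43, 57 and 71 mm, all shifted together by the unmeasured latch height (up to 4.6 mm either way); at the start it hangs on the first. Gate 0.38 to 0.56 kg; guides drag about 1 N and are damped (60 N per m/s): with the pawl lifted it sinks by itself at about 0.06 m/s.
- gate_rack (a point): Middle of the steel rack on the gate's far face, moving with it; four saw teeth 14 mm apart point to +y. Each adds about 4 N as the pawl rides over it and snaps in; lifted 1 to 2 mm past a catch, the gate sinks back on to it. A rubber-faced stop (about 12 N per mm) meets the rack 3 mm above the last tooth. More than 25 N there strains it.
- gate_grip (a point): Point to grip on the gate: middle of the wooden grip on the gate's top, in the gate's middle plane; axes as gate_frame. The grip is a plain upright board 14 mm thick (x), 70 mm wide (y), reaching 23 mm above this point and 23 mm below it, where the 12 mm thick, 134 mm wide plank of the gate begins.
- pawl_knob_nominal (a point): Where the pawl's knob centre would be, knob down, at the mean latch height; a point fixed in the stand, axes as gate_frame. The real knob is up to 4.6 mm higher or lower, as the latch plate on the +y post is bolted at an unmeasured height. Upright round aluminium knob, diameter 18 mm, 34 mm tall, on a level lever 10 mm high that runs along y, its top 17 mm below the knob's centre.
- pawl_pivot_nominal (a point): Where the pawl's pivot would be at the mean latch height (same shift as the knob); fixed in the stand, 84 mm to -y of the knob and 21 mm below its centre. The lever and knob swing up about it (axis along x). Raising the knob 12 mm takes the hook clear of the teeth, 28 mm is its limit; the spring needs 1 to 2 N at the knob, more with the gate's weight on the hook. Let go, it springs back.
- spindle_mid (a point): Middle of the maple spindle, on its axis, 20 mm above the table. It lies along its own x axis, 155 mm long: two square end blocks 40 x 40 mm, 40 mm long, centred 57.5 mm either side of this point (-x block outside the gate, +x block in the pen), joined by a 12 mm thick waist under the gate. The inner block passes only when the gate is up. 0.13 to 0.25 kg.
- tin: Open aluminium tin of steel tips, 72 mm across, 50 mm high, origin at the centre of its underside. Leave alone.
- punch: Steel tip-setting punch lying on the table along its x axis, 122 mm long, 14 mm square shank, origin under it near the middle. Leave alone.
- latch_post: The stand's +y post (part of the stand, same origin and axes as gate_frame). On its far face a steel latch plate, bolted at an unmeasured height (up to 4.6 mm above or below its mean), carries the pawl, a sprung hook whose nose catches under the gate's teeth, and, reaching over the gate's rack, the rubber-faced stop.
There are look-alikes about, which are no part of the job. Of the things that look like the part that bears spindle_mid, take the one that is nearest to the robot's base at the start.

How it is judged:
By the outcome, as a careful person would: the job done as asked, in the order asked, and still so for the second after the job is handed in, with the robot touching nothing.
It also fails if it takes over 64 s, if anything falls off the work surface, if the arm or the gripper's body presses on something with over 40 N, if the wrist force passes 120 N, or if a joint passes its speed limit or range.

## Robot

A 6-joint arm with a two-finger parallel gripper is mounted at the origin on the work surface. World frame = base frame: x ahead of the robot, y to its left, z up, the work surface at z = 0. Lengths are in m, angles in rad, forces in N, time in s.
With the tool pointing down it reaches from about 0.425 to 0.95 m from the base axis. Payload 3.5 kg.
Tool frame: the origin (TCP) lies midway between the tips of the shut fingers; the grasp point (between the pads) lies 19 mm behind it; z points along the fingers, y is the direction in which the jaws open and shut (so a half turn about z gives the same grasp; the last joint's range is limited). The gripper opens to 85 mm and grips with 20 to 120 N. Pads are 22 mm wide; open, the fingers measure 114 mm over their backs; the gripper's body (76 mm by 85 mm) begins 54 mm behind the grasp point. The pads swing forward as they close: fully open they stand 13 mm farther back than shut.
Start: joints at [-1.414, 0.286, 1.577, -0, 1.279, -0.15], TCP at [0.204, -0.643, 0.192] pointing down, gripper open.
Joint ranges: [-2.77, 2.77], [-0.9, 2.22], [0.21, 2.48], [-1.53, 4.67], [0.24, 2.81], [-2.84, 2.84]. Speed limits (rad/s): [2.79, 2.79, 3.14, 3.14, 3.14, 3.14].

## Interface

Orientations are given as a unit quaternion [x, y, z, w].
In Python, from plant import * gives the robot as it stands.
- The arm moves only by the shell command python3 -m jog 'ROWS' [FORCE]. ROWS is a JSON object of lists of equal length, an entry for each row: "travel": the shift along the world's x, y, z in mm, a list of three; "dr": the turn, a rotation vector about the world's x, y, z in degrees, a list of three; "jaw": the closure in counts, from 0 (fully open) to 255 (shut). In form: {"travel": [[x, y, z], ...], "dr": [[wx, wy, wz], ...], "jaw": [jaw, ...]}. A call has 1 to 5 rows; each row shifts and turns the commanded pose from where the row before left it; what a row does not reach is not made up. A row lasts 1/12 s, in which the tool goes at most 41.7 mm and 7.16 degrees, less where a joint would pass 70% of its speed; a pose out of reach is approached as far as the arm can. A call is refused whole if a number of a shift passes 41.7 or a number of a turn 7.16, either way. A call with a gripper value outside its range is refused whole. The fingers move at their own pace and stop on an object; FORCE is the grip in N (left out, the last holds). Time passes only in rows, so rows that do not move let the fingers close. It gives the time, the measured TCP pose, the force and the opening at its end, in the units of the state.
- get_state(): the state, without advancing time (a new reading comes with each control period).
- read_camera(name): name is "scene" or "top" or "wrist"; returns the picture (384x512x3 uint8, red, green, blue); there is no depth.
- camera_info(name): a dict with "K" (3x3 intrinsics, pixels), "R" (3x3) and "t" (3): a world point X has camera coordinates R X + t; the wrist camera has in their place "mount" (4x4, takes a point from camera to tool coordinates, whose origin is the TCP and whose axes are the flange's). Camera axes: x right, y down, z forward; pixel columns grow to the right and rows downward; lengths in m; the calibration is good to about 2 mm. A picture is of the moment at which its call begins: read the wrist's pose just before it. camera_info takes no time and is no camera call.
- sign_off(): hands the job in, once; it reports no verdict.
The state is a dict: "time": time; "qpos": joint angles; "dq": joint speeds; "joint_efforts": joint torques, N m; "eef_pos": TCP position; "tcp_rot": TCP orientation; "contact_force": force on the tool from outside, world axes, zero at the start; "wrist_torque": the same for the moment, N m; "opening": opening from 0.0 (shut) to 1.0 (fully open).
Only numpy, scipy, OpenCV 4.12 (cv2) and the standard library are available. Lean on these libraries where they do the work, as an engineer would, in place of code of your own. Each camera call takes 0.05 s, during which the arm holds its last target. There are 200 camera calls.

## Working session

There is one attempt and no reset: what is moved stays moved. The work goes in short steps, Python scripts to look and compute and a shell command to move; the robot and the scene stay as the last step left them, time stands still between calls to the robot, and variables do not carry over. Pictures are saved under pics/ and viewed, about 8 in all and at most 12, crops included, and the job is handed in when it is done.

```bash
ls; mkdir -p pics; cat > h.py <<'E'
from plant import *
import numpy as np, cv2
def cam(n):
    c=camera_info(n); return np.array(c["K"]),np.array(c["R"]),np.array(c["t"])
def ray(n,u,v):
    K,R,t=cam(n); d=R.T@np.linalg.solve(K,[u,v,1.]); return -R.T@t,d
def onz(n,u,v,z):
    o,d=ray(n,u,v); return o+d*(z-o[2])/d[2]
def proj(n,X):
    K,R,t=cam(n); p=K@(R@np.array(X)+t); return p[:2]/p[2]
def tri(a,b):
    A=[];B=[]
    for n,u,v in (a,b):
        o,d=ray(n,u,v); d/=np.linalg.norm(d); P=np.eye(3)-np.outer(d,d); A.append(P);B.append(P@o)
    return np.linalg.solve(sum(A),sum(B))
def save(n,f):
    im=read_camera(n); cv2.imwrite(f,im[:,:,::-1]); return im
E
python3 - <<'E'
from h import *
for n in("scene","top"): save(n,f"pics/{n}0.png"); print(n,cam(n))
a=cv2.imread("pics/scene0.png");b=cv2.imread("pics/top0.png")
print(get_state()); print(camera_info("wrist"))
E
```

```text
pics
scene (array([[407.56146982,   0.        , 247.66118357],
       [  0.        , 407.56146982, 195.8955743 ],
       [  0.        ,   0.        ,   1.        ]]), array([[ 0.76249585,  0.64699246, -0.00091171],
       [ 0.46659945, -0.55087353, -0.69197059],
       [-0.44820199,  0.52719931, -0.72192511]]), array([-0.43191402, -0.23934796,  1.55190547]))
top (array([[407.44526337,   0.        , 260.56317022],
       [  0.        , 407.44526337, 182.89043055],
       [  0.        ,   0.        ,   1.        ]]), array([[ 0.0031973 , -0.99981777,  0.01882034],
       [-0.99659656, -0.00473615, -0.08229741],
       [ 0.08237155, -0.01849316, -0.99643009]]), array([-0.06342614,  0.63560973,  1.05566223]))
{'time': 0.1, 'qpos': array([-1.41401004e+00,  2.87174198e-01,  1.57799412e+00, -1.25739482e-05,
        1.27862760e+00, -1.50056615e-01]), 'dq': array([-0.00155075, -0.00105986, -0.00241626,  0.00145592, -0.00065273,
        0.00016758]), 'joint_efforts': array([ 7.54493958e-04, -4.07296228e+01, -2.93699867e+01, -1.25433612e-04,
        3.42006773e-03, -5.09645020e-06]), 'eef_pos': array([ 0.20376656, -0.64280538,  0.1908406 ]), 'tcp_rot': array([ 9.88253119e-01,  1.52821987e-01, -9.72531525e-06, -1.10160625e-03]), 'contact_force': array([0.650455  , 1.06653245, 0.51421935]), 'wrist_torque': array([-0.03483593, -0.03293003, -0.0430454 ]), 'opening': 1.0013180439094156}
{'K': array([[314.22301409,   0.        , 256.17623947],
       [  0.        , 314.22301409, 190.70193681],
       [  0.        ,   0.        ,   1.        ]]), 'mount': array([[-5.56154467e-04, -9.56614826e-01, -2.91355052e-01,
         7.48726635e-02],
       [ 9.99999795e-01, -6.24877481e-04,  1.42824740e-04,
         1.52664524e-04],
       [-3.18689475e-04, -2.91354912e-01,  9.56614977e-01,
        -1.81688633e-01],
       [ 0.00000000e+00,  0.00000000e+00,  0.00000000e+00,
         1.00000000e+00]])}
```

View pics/scene0.png

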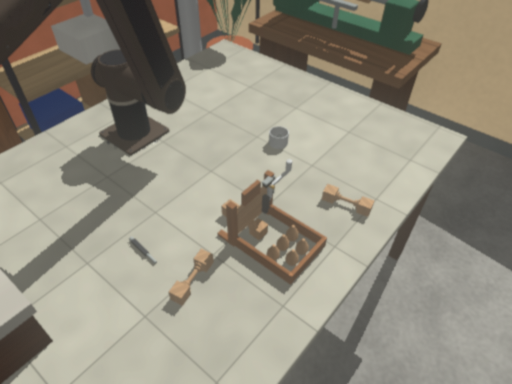

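View pics/top0.png

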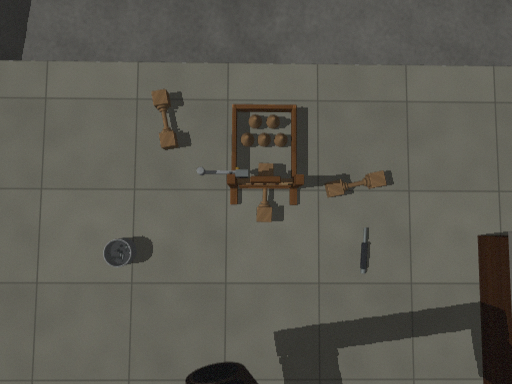

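The scene view shows the gate stand at (260,225), spindle look-alikes at (190,275) and (348,200), the tin at (279,137) and the punch at (142,248). In the top view, the spindle candidates are: one through the gateway (outer block at 264,213), one at right (355,184) and one at upper left (165,120). I choose the one in the gateway, which should also be nearest the base, and I'll check that in a crop.

```bash
python3 - <<'E'
from h import *
a=cv2.imread("pics/scene0.png")[150:290,190:340];b=cv2.imread("pics/top0.png")[90:230,185:335]
cv2.imwrite("pics/crop0.png",np.vstack([cv2.resize(x,None,fx=4,fy=4,interpolation=cv2.INTER_CUBIC)[:, :] for x in(b,)]))
cv2.imwrite("pics/crop1.png",cv2.resize(a,None,fx=4,fy=4,interpolation=cv2.INTER_CUBIC))
for p in [(264,213),(335,188),(377,179),(167,139),(162,98)]: q=onz("top",*p,.04); print(p,q,np.hypot(q[0],q[1]))
print("posts",onz("top",232,181,.165),onz("top",299,180,.165))
E
```

```text
(264, 213) [ 0.55599475 -0.06987397  0.04      ] 0.5603682165875701
(335, 188) [ 0.62220957 -0.25653984  0.04      ] 0.6730211240350688
(377, 179) [ 0.64653456 -0.36812746  0.04      ] 0.7439924484074957
(167, 139) [0.74969085 0.18640972 0.04      ] 0.7725185801151606
(162, 98) [0.85990755 0.20207214 0.04      ] 0.8833312745979185
posts [0.62850755 0.00778885 0.165     ] [ 0.63159015 -0.14757082  0.165     ]
```

View pics/crop0.png

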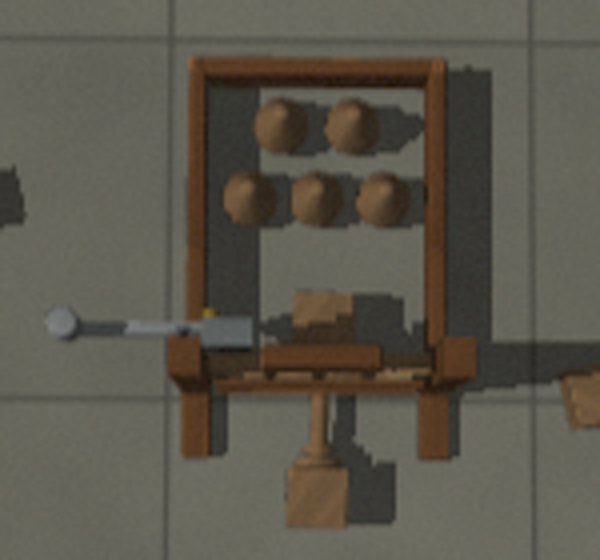

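View pics/crop1.png

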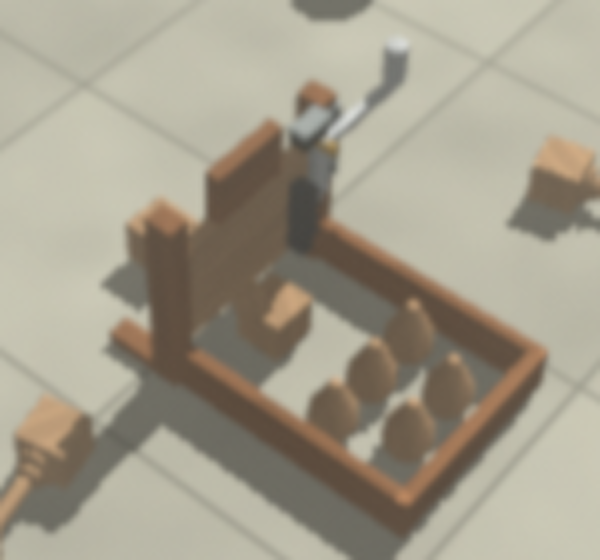

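Top crop: the posts are at (231,180) and (298,180), the grip's top at (265,179), the knob's top at (200.5,170.5) and the spindle's outer block at (264,214). Scene crop: the grip's top is at about (251,187) and the knob's top at (289,161). The gateway spindle is the nearest of the three (0.56 m), so the choice is confirmed.

```bash
python3 - <<'E'
from h import *
from scipy.spatial.transform import Rotation as Ro
T=lambda x,y:(185+x/4-.4,90+y/4-.4); S=lambda x,y:(190+x/4-.4,150+y/4-.4)
for n,a,b in [("griptop",(321,352),(243,148)),("grip+y",(263,352),(277,123)),("grip-y",(381,352),(208,175)),("knobtop",(62,322),(397,45)),("post-top -y",(452,357),(164,216)),("post+y",(184,357),(317,92))]:
    print(n,tri(("top",*T(*a)),("scene",*S(*b))))
print("post+y",onz("top",*T(184,358),.165),"post-y",onz("top",*T(452,358),.165))
print("block",onz("top",*T(317,495),.04),"inner",onz("top",*T(322,308),.04))
print("fence far corners",onz("top",*T(190,58),.04),onz("top",*T(444,58),.04))
print("fence near ends",onz("top",*T(181,458),.02),onz("top",*T(449,458),.02))
print(Ro.from_quat(get_state()["tcp_rot"]).as_matrix())
E
```

```text
griptop [ 0.63538667 -0.06851861  0.17361685]
grip+y [ 0.63609173 -0.03450773  0.172435  ]
grip-y [ 0.63502328 -0.10338938  0.17452974]
knobtop [0.65281536 0.08088741 0.17578244]
post-top -y [ 0.63295442 -0.14511259  0.167253  ]
post+y [0.63403654 0.01162925 0.16747482]
post+y [0.63290664 0.01106548 0.165     ] post-y [ 0.63367251 -0.14432319  0.165     ]
block [ 0.55508292 -0.06948485  0.04      ] inner [ 0.67786798 -0.07246664  0.04      ]
fence far corners [0.84495407 0.01583454 0.04      ] [ 0.8463901  -0.15358518  0.04      ]
fence near ends [0.57945901 0.02044961 0.02      ] [ 0.58013172 -0.15798149  0.02      ]
[[ 9.53290880e-01  3.02053589e-01 -3.55921457e-04]
 [ 3.02053632e-01 -9.53288454e-01  2.17435914e-03]
 [ 3.17477165e-04 -2.18030411e-03 -9.99997573e-01]]
```

```bash
R='{"travel":[[21.5,28.7,4],[21.5,28.7,4],[21.5,28.7,4],[21.5,28.7,4],[21.5,28.7,4]],"dr":[[0,0,3.62],[0,0,3.62],[0,0,3.62],[0,0,3.62],[0,0,3.62]],"jaw":[0,0,0,0,0]}' 
unset R
python3 -m jog '{"travel":[[21.5,28.7,4],[21.5,28.7,4],[21.5,28.7,4],[21.5,28.7,4],[21.5,28.7,4]],"dr":[[0,0,3.62],[0,0,3.62],[0,0,3.62],[0,0,3.62],[0,0,3.62]],"jaw":[0,0,0,0,0]}' 60
python3 -m jog '{"travel":[[21.5,28.7,4],[21.5,28.7,4],[21.5,28.7,4],[21.5,28.7,4],[21.5,28.7,4]],"dr":[[0,0,3.62],[0,0,3.62],[0,0,3.62],[0,0,3.62],[0,0,3.62]],"jaw":[0,0,0,0,0]}'
python3 -m jog '{"travel":[[21.5,28.7,4],[21.5,28.7,4],[21.5,28.7,4],[21.5,28.7,4],[21.5,28.7,4]],"dr":[[0,0,3.62],[0,0,3.62],[0,0,3.62],[0,0,3.62],[0,0,3.62]],"jaw":[0,0,0,0,0]}'
python3 -m jog '{"travel":[[21.5,28.7,0],[21.5,28.7,0],[21.5,28.7,0],[21.5,28.7,0],[21.5,28.7,0]],"dr":[[0,0,3.62],[0,0,3.62],[0,0,3.62],[0,0,3.62],[0,0,3.62]],"jaw":[0,0,0,0,0]}'
python3 -m jog '{"travel":[[0,0,0],[0,0,0]],"dr":[[0,0,0],[0,0,0]],"jaw":[0,0]}'
python3 - <<'E'
from h import *
from scipy.spatial.transform import Rotation as Ro
s=get_state(); save("wrist","pics/w1.png"); print(s["qpos"],Ro.from_quat(s["tcp_rot"]).as_matrix())
E
```

```text
time: 0.52
eef_pos: [0.3119, -0.4982, 0.2116]
tcp_rot: [0.952, 0.308, 0.0, -0.001]
contact_force: [0.4, -0.3, -1.1]
opening: 1.003
time: 0.93
eef_pos: [0.4194, -0.3546, 0.2318]
tcp_rot: [0.891, 0.454, -0.0, -0.0]
contact_force: [0.4, 0.4, 1.1]
opening: 1.002
time: 1.35
eef_pos: [0.5269, -0.2112, 0.2519]
tcp_rot: [0.809, 0.588, -0.0, -0.0]
contact_force: [-0.0, -0.9, 0.5]
opening: 1.004
time: 1.77
eef_pos: [0.6344, -0.0677, 0.2515]
tcp_rot: [0.706, 0.708, -0.0, -0.0]
contact_force: [-0.2, 0.2, 0.5]
opening: 1.001
time: 1.93
eef_pos: [0.6341, -0.0677, 0.2511]
tcp_rot: [0.706, 0.708, -0.001, -0.001]
contact_force: [0.5, -0.7, 0.0]
opening: 1.0
[-2.65131152e-01  1.68010535e-01  1.60922295e+00 -3.66807968e-04
  1.36611144e+00 -2.67624498e-01] [[-2.56811014e-03  9.99995109e-01 -1.78514651e-03]
 [ 9.99996696e-01  2.56831515e-03  1.12554348e-04]
 [ 1.17138616e-04 -1.78485156e-03 -9.99998400e-01]]
```

View pics/w1.png

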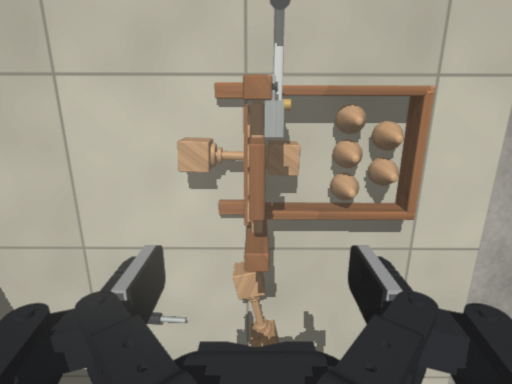

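The wrist view shows the grip board at columns 250–265, rows 140–215, centred between the jaws, and the outer spindle block at (195,155). Next I lower and grip.

```bash
python3 -m jog '{"travel":[[0.5,-1,-35],[0,0,-35],[0,0,-25],[0,0,-15],[0,0,-5]],"dr":[[0,0,0],[0,0,0],[0,0,0],[0,0,0],[0,0,0]],"jaw":[0,0,0,0,0]}' 60
python3 -m jog '{"travel":[[0,0,0],[0,0,0],[0,0,0],[0,0,0],[0,0,0]],"dr":[[0,0,0],[0,0,0],[0,0,0],[0,0,0],[0,0,0]],"jaw":[100,180,255,255,255]}'
python3 -m jog '{"travel":[[0,0,0],[0,0,0],[0,0,0],[0,0,0],[0,0,0]],"dr":[[0,0,0],[0,0,0],[0,0,0],[0,0,0],[0,0,0]],"jaw":[255,255,255,255,255]}'
python3 -m jog '{"travel":[[0,0,0],[0,0,0],[0,0,0],[0,0,0],[0,0,0]],"dr":[[0,0,0],[0,0,0],[0,0,0],[0,0,0],[0,0,0]],"jaw":[255,255,255,255,255]}'
```

```text
time: 2.4
eef_pos: [0.6311, -0.0714, 0.1327]
tcp_rot: [0.708, 0.706, -0.002, -0.003]
contact_force: [0.1, 0.0, -0.6]
opening: 1.0
time: 2.82
eef_pos: [0.6353, -0.0708, 0.1389]
tcp_rot: [0.707, 0.707, 0.001, 0.001]
contact_force: [-0.1, 0.2, -0.1]
opening: 0.296
time: 3.23
eef_pos: [0.6343, -0.0704, 0.1371]
tcp_rot: [0.707, 0.707, -0.0, -0.0]
contact_force: [-0.4, 0.3, -0.9]
opening: -0.001
time: 3.65
eef_pos: [0.6344, -0.0704, 0.1371]
tcp_rot: [0.707, 0.707, -0.0, -0.0]
contact_force: [-1.0, 0.5, -0.6]
opening: 0.002
```

```bash
python3 - <<'E'
from h import *
a=save("scene","pics/s2.png")[130:280,180:330];b=save("wrist","pics/w2.png")
cv2.imwrite("pics/c2.png",np.hstack([cv2.resize(a,(400,400)),cv2.resize(b,(400,300))if 0 else cv2.copyMakeBorder(cv2.resize(b,(400,300)),0,100,0,0,cv2.BORDER_CONSTANT)])[:,:,::-1])
E
```

```text
(no output)
```

View pics/c2.png

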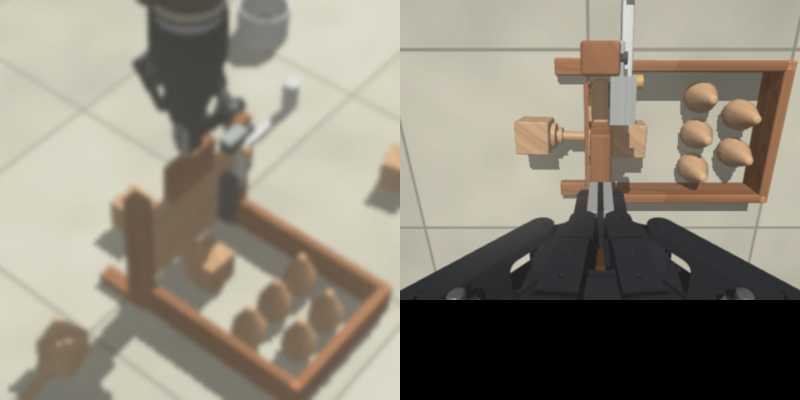

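```bash
python3 - <<'E'
from h import *
c=camera_info("wrist");M=np.linalg.inv(c["mount"]);K=np.array(c["K"])
for p in ([0,0,0],[0,0,-.019],[-.011,0,0],[.011,0,0],[0,.007,0],[0,-.007,0]):
    q=K@(M[:3,:3]@np.array(p)+M[:3,3]); print(p,q[:2]/q[2],q[2])
print(get_state()["eef_pos"],proj("scene",get_state()["eef_pos"]),proj("top",get_state()["eef_pos"]))
b=cv2.imread("pics/w2.png")[150:350,176:336]; s=cv2.imread("pics/s2.png")[150:250,210:290]
cv2.imwrite("pics/c3.png",np.hstack([cv2.resize(b,(400,500),interpolation=2),cv2.resize(s,(400,500),interpolation=2)]))
E
```

```text
[0, 0, 0] [255.09608516 219.73292311] 0.19539185945180934
[0, 0, -0.019] [254.95330835 232.51162077] 0.1772136354966088
[-0.011, 0, 0] [255.12313973 235.9171553 ] 0.19859191272371463
[0.011, 0, 0] [255.06812965 203.00974594] 0.19219180617990406
[0, 0.007, 0] [266.35364708 219.73117256] 0.19538437370855613
[0, -0.007, 0] [243.8393858  219.73467353] 0.19539934519506255
[ 0.63438875 -0.07047301  0.13710167] [249.85282519 196.11490151] [265.44051613 179.71951681]
```

View pics/c3.png

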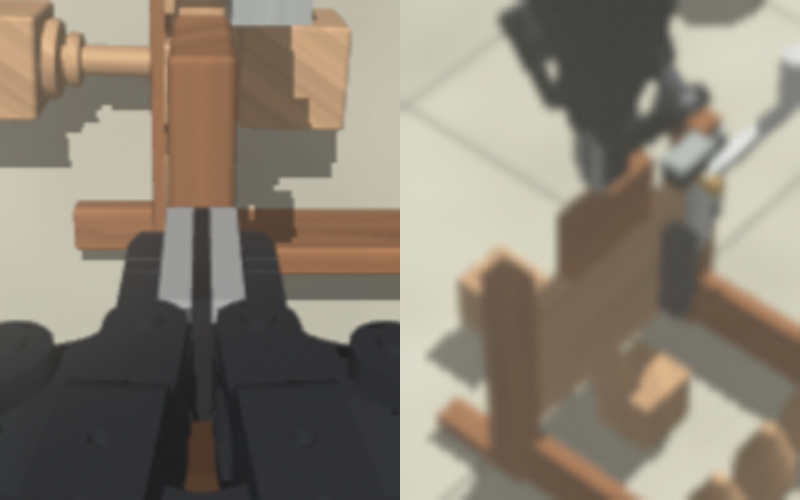

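The crops show the shut fingertips at the board's top edge, seen at (256,233) in the wrist view and (250,188) in the scene view. Stated TCP z is 0.137. Both views put the real tips about 40 mm above that, so the jaws closed just over the board. I'll open, lower 25 mm (safe under either reading) and close to test it.

```bash
python3 -m jog '{"travel":[[0,0,0],[0,0,0],[0,0,0],[0,0,0],[0,0,0]],"dr":[[0,0,0],[0,0,0],[0,0,0],[0,0,0],[0,0,0]],"jaw":[0,0,0,0,0]}' 60
python3 -m jog '{"travel":[[0,2,-5],[0,0,-5],[0,0,-5],[0,0,-5],[0,0,-5]],"dr":[[0,0,0],[0,0,0],[0,0,0],[0,0,0],[0,0,0]],"jaw":[0,0,0,0,0]}'
python3 -m jog '{"travel":[[0,0,0],[0,0,0],[0,0,0],[0,0,0],[0,0,0]],"dr":[[0,0,0],[0,0,0],[0,0,0],[0,0,0],[0,0,0]],"jaw":[180,255,255,255,255]}'
python3 -m jog '{"travel":[[0,0,0],[0,0,0],[0,0,0]],"dr":[[0,0,0],[0,0,0],[0,0,0]],"jaw":[255,255,255]}'
```

```text
time: 4.17
eef_pos: [0.6344, -0.0704, 0.1371]
tcp_rot: [0.707, 0.707, -0.0, -0.0]
contact_force: [-1.6, 0.5, -0.5]
opening: 0.711
time: 4.58
eef_pos: [0.634, -0.0683, 0.1111]
tcp_rot: [0.707, 0.707, -0.0, -0.0]
contact_force: [-0.0, 0.7, -0.6]
opening: 1.001
time: 5.0
eef_pos: [0.6347, -0.0685, 0.1126]
tcp_rot: [0.707, 0.707, 0.0, 0.0]
contact_force: [0.7, -0.8, 0.7]
opening: 0.298
time: 5.25
eef_pos: [0.6344, -0.0685, 0.1127]
tcp_rot: [0.707, 0.707, -0.0, 0.0]
contact_force: [-1.5, 0.9, 1.9]
opening: 0.149
```

The opening stops at 0.149 (about 13 mm), so the board is gripped and the tips do sit about 40 mm higher than reported. Now I lift.

```bash
python3 -m jog '{"travel":[[0,0,0],[0,0,0],[0,0,1],[0,0,2],[0,0,2]],"dr":[[0,0,0],[0,0,0],[0,0,0],[0,0,0],[0,0,0]],"jaw":[255,255,255,255,255]}' 70
python3 -m jog '{"travel":[[0,0,2],[0,0,2],[0,0,2],[0,0,2],[0,0,2]],"dr":[[0,0,0],[0,0,0],[0,0,0],[0,0,0],[0,0,0]],"jaw":[255,255,255,255,255]}'
python3 -m jog '{"travel":[[0,0,2],[0,0,2],[0,0,2],[0,0,2],[0,0,2]],"dr":[[0,0,0],[0,0,0],[0,0,0],[0,0,0],[0,0,0]],"jaw":[255,255,255,255,255]}'
python3 -m jog '{"travel":[[0,0,2],[0,0,2],[0,0,2],[0,0,2],[0,0,1]],"dr":[[0,0,0],[0,0,0],[0,0,0],[0,0,0],[0,0,0]],"jaw":[255,255,255,255,255]}'
```

```text
time: 5.67
eef_pos: [0.6343, -0.0685, 0.115]
tcp_rot: [0.707, 0.707, 0.0, 0.0]
contact_force: [5.3, -0.5, -9.4]
opening: 0.144
time: 6.08
eef_pos: [0.6343, -0.0685, 0.1252]
tcp_rot: [0.707, 0.707, 0.0, -0.0]
contact_force: [4.3, -2.1, -7.9]
opening: 0.145
time: 6.5
eef_pos: [0.6343, -0.0685, 0.1361]
tcp_rot: [0.707, 0.707, -0.0, -0.0]
contact_force: [5.7, -1.8, -9.6]
opening: 0.143
time: 6.92
eef_pos: [0.6343, -0.0685, 0.146]
tcp_rot: [0.707, 0.707, -0.0, -0.0]
contact_force: [5.3, -1.1, -9.4]
opening: 0.142
```

```bash
python3 -m jog '{"travel":[[0,0,2],[0,0,2],[0,0,1],[0,0,0]],"dr":[[0,0,0],[0,0,0],[0,0,0],[0,0,0]],"jaw":[255,255,255,255]}'
python3 -m jog '{"travel":[[0,0,1]],"dr":[[0,0,0]],"jaw":[255]}'
python3 -m jog '{"travel":[[0,0,1]],"dr":[[0,0,0]],"jaw":[255]}'
python3 -m jog '{"travel":[[0,0,1]],"dr":[[0,0,0]],"jaw":[255]}'
python3 -m jog '{"travel":[[0,0,0.5]],"dr":[[0,0,0]],"jaw":[255]}'
```

```text
time: 7.25
eef_pos: [0.6343, -0.0685, 0.1514]
tcp_rot: [0.707, 0.707, -0.0, -0.0]
contact_force: [3.7, -0.7, -7.2]
opening: 0.141
time: 7.33
eef_pos: [0.6343, -0.0685, 0.1522]
tcp_rot: [0.707, 0.707, -0.0, 0.0]
contact_force: [5.1, -1.5, -7.1]
opening: 0.144
time: 7.42
eef_pos: [0.6343, -0.0685, 0.1534]
tcp_rot: [0.707, 0.707, -0.0, -0.0]
contact_force: [3.2, -1.0, -7.2]
opening: 0.141
time: 7.5
eef_pos: [0.6344, -0.0685, 0.1547]
tcp_rot: [0.707, 0.707, -0.0, 0.0]
contact_force: [2.6, -1.5, -6.2]
opening: 0.145
time: 7.58
eef_pos: [0.6344, -0.0685, 0.1554]
tcp_rot: [0.707, 0.707, -0.0, 0.0]
contact_force: [2.0, -1.5, -6.4]
opening: 0.142
```

```bash
python3 -m jog '{"travel":[[0,0,0.5]],"dr":[[0,0,0]],"jaw":[255]}'
python3 -m jog '{"travel":[[0,0,0.3],[0,0,0]],"dr":[[0,0,0],[0,0,0]],"jaw":[255,255]}'
python3 -m jog '{"travel":[[0,0,-0.8],[0,0,0]],"dr":[[0,0,0],[0,0,0]],"jaw":[255,255]}'
python3 -m jog '{"travel":[[0,0,-0.8],[0,0,0]],"dr":[[0,0,0],[0,0,0]],"jaw":[255,255]}'
python3 -m jog '{"travel":[[0,0,-0.8],[0,0,0]],"dr":[[0,0,0],[0,0,0]],"jaw":[255,255]}'
```

```text
time: 7.67
eef_pos: [0.6343, -0.0685, 0.1556]
tcp_rot: [0.707, 0.707, -0.0, 0.0]
contact_force: [3.0, -1.5, -6.5]
opening: 0.143
time: 7.83
eef_pos: [0.6344, -0.0685, 0.1558]
tcp_rot: [0.707, 0.707, -0.0, 0.0]
contact_force: [2.0, -0.7, -5.0]
opening: 0.142
time: 8.0
eef_pos: [0.6344, -0.0685, 0.155]
tcp_rot: [0.707, 0.707, -0.0, 0.0]
contact_force: [2.2, -1.6, -3.9]
opening: 0.144
time: 8.17
eef_pos: [0.6344, -0.0685, 0.1548]
tcp_rot: [0.707, 0.707, -0.0, 0.0]
contact_force: [-0.0, -0.2, -0.3]
opening: 0.143
time: 8.33
eef_pos: [0.6344, -0.0685, 0.1546]
tcp_rot: [0.707, 0.707, -0.0, 0.0]
contact_force: [-2.5, -0.1, 3.9]
opening: 0.143
```

The force flipped to +4 N on lowering at z 0.1547, exactly 42 mm above the start, so the gate sits on the last tooth. Now I release, rise, and turn for the spindle's outer block.

```bash
python3 -m jog '{"travel":[[0,0,0.5],[0,0,0],[0,0,0],[0,0,0],[0,0,0]],"dr":[[0,0,0],[0,0,0],[0,0,0],[0,0,0],[0,0,0]],"jaw":[255,120,0,0,0]}'
python3 -m jog '{"travel":[[0,0,0],[0,0,5],[0,0,15],[0,0,20],[0,0,20]],"dr":[[0,0,0],[0,0,0],[0,0,0],[0,0,0],[0,0,0]],"jaw":[0,0,0,0,0]}'
python3 -m jog '{"travel":[[-6,0,0],[-10,0,0],[-10,0,0],[-10,0,0],[-10,0,0]],"dr":[[0,0,7],[0,0,7],[0,0,7],[0,0,7],[0,0,7]],"jaw":[0,0,0,0,0]}'
python3 -m jog '{"travel":[[-10,0,0],[-10,0,0],[-10,0,0],[-5,0,0],[0,0,0]],"dr":[[0,0,7],[0,0,7],[0,0,7],[0,0,7],[0,0,7]],"jaw":[0,0,0,0,0]}'
python3 -m jog '{"travel":[[0,0,0],[0,0,0],[0,0,0],[0,0,0]],"dr":[[0,0,7],[0,0,7],[0,0,6],[0,0,0]],"jaw":[0,0,0,0]}'
python3 - <<'E'
from h import *
s=get_state(); save("wrist","pics/w3.png"); save("top","pics/t3.png");print(s["qpos"],s["eef_pos"])
a=cv2.imread("pics/w3.png");b=cv2.imread("pics/t3.png")
cv2.imwrite("pics/c4.png",np.hstack([cv2.resize(a,(400,300)),cv2.resize(b[130:235,195:335],(400,300),interpolation=2)]))
E
```

```text
time: 8.75
eef_pos: [0.6343, -0.0682, 0.1531]
tcp_rot: [0.707, 0.707, 0.0, -0.0]
contact_force: [-0.4, 0.1, -0.2]
opening: 0.705
time: 9.17
eef_pos: [0.634, -0.0683, 0.2138]
tcp_rot: [0.707, 0.707, -0.0, -0.001]
contact_force: [0.1, 0.1, 0.7]
opening: 1.005
time: 9.58
eef_pos: [0.5881, -0.0684, 0.214]
tcp_rot: [0.459, 0.888, 0.0, 0.0]
contact_force: [-0.5, 0.4, 0.5]
opening: 0.999
time: 10.0
eef_pos: [0.5527, -0.0684, 0.2141]
tcp_rot: [0.171, 0.985, -0.0, 0.0]
contact_force: [0.9, 0.5, 0.1]
opening: 1.003
time: 10.33
eef_pos: [0.5535, -0.0685, 0.214]
tcp_rot: [-0.001, 1.0, -0.0, 0.0]
contact_force: [-0.2, -0.8, -0.3]
opening: 0.994
[-3.05005393e-01  1.06456371e-02  1.84522491e+00  7.76650627e-05
  1.28506907e+00 -1.87724786e+00] [ 0.55349584 -0.06845174  0.21400294]
```

View pics/c4.png

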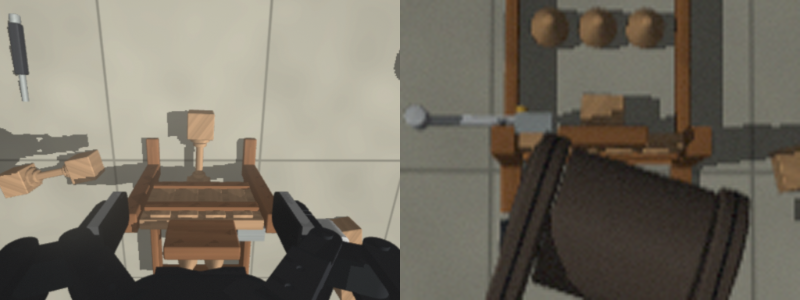

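The wrist view shows the outer block at (256,160) in full-size pixels, laterally centred between the jaws. The top view shows the gate still up.

```bash
python3 - <<'E'
from h import *
from scipy.spatial.transform import Rotation as Ro
im=cv2.imread("pics/w3.png"); g=im[130:200,225:285]; 
c=camera_info("wrist");M=np.array(c["mount"]);K=np.array(c["K"])
s=get_state();R=Ro.from_quat(s["tcp_rot"]).as_matrix()
def w(u,v,z):
    d=R@M[:3,:3]@np.linalg.solve(K,[u,v,1.]);o=s["eef_pos"]+R@M[:3,3];return o+d*(z-o[2])/d[2]
hsv=cv2.cvtColor(im,cv2.COLOR_BGR2HSV);m=cv2.inRange(hsv,(3,70,90),(25,255,255));m[:, :225]=0;m[:,285:]=0;m[195:]=0
n,l,st,ct=cv2.connectedComponentsWithStats(m);print(st[1:][st[1:,4]>50])
for v in (142,160,178): print(v,w(256,v,.04))
print(w(236,160,.04),w(276,160,.04), w(197/.78,55/.78*1,0)) 
E
```

```text
[[ 240  142   35   53 1453]]
142 [ 0.53051151 -0.06873564  0.04      ]
160 [ 0.55113843 -0.06881497  0.04      ]
178 [ 0.57247244 -0.06889702  0.04      ]
[ 0.5510572 -0.0917806  0.04     ] [ 0.55121966 -0.04585151  0.04      ] [ 0.45205418 -0.07253454  0.        ]
```

```bash
python3 -m jog '{"travel":[[0,-0.5,-35],[0,0,-35],[0,0,-35],[0,0,-35],[0,0,-25]],"dr":[[0,0,0],[0,0,0],[0,0,0],[0,0,0],[0,0,0]],"jaw":[0,0,0,0,0]}' 40
python3 -m jog '{"travel":[[0,0,-20],[0,0,-15],[0,0,-13],[0,0,-12],[0,0,-5]],"dr":[[0,0,0],[0,0,0],[0,0,0],[0,0,0],[0,0,0]],"jaw":[0,0,0,0,0]}'
python3 -m jog '{"travel":[[0,0,-4],[0,0,0],[0,0,0]],"dr":[[0,0,0],[0,0,0],[0,0,0]],"jaw":[0,0,0]}'
```

```text
time: 10.85
eef_pos: [0.5517, -0.0684, 0.0454]
tcp_rot: [0.001, 1.0, 0.001, -0.002]
contact_force: [-0.4, -0.5, 0.0]
opening: 1.005
time: 11.27
eef_pos: [0.5526, -0.0687, -0.018]
tcp_rot: [0.001, 1.0, 0.0, -0.001]
contact_force: [-1.0, -0.0, 0.1]
opening: 1.001
time: 11.52
eef_pos: [0.554, -0.0691, -0.0198]
tcp_rot: [0.0, 1.0, -0.0, 0.001]
contact_force: [-0.2, -0.3, 0.3]
opening: 1.002
```

```bash
python3 -m jog '{"travel":[[0,0,-2],[0,0,-2],[0,0,0],[0,0,0],[0,0,0]],"dr":[[0,0,0],[0,0,0],[0,0,0],[0,0,0],[0,0,0]],"jaw":[60,120,180,220,255]}' 40
python3 -m jog '{"travel":[[0,0,0],[0,0,0],[0,0,0]],"dr":[[0,0,0],[0,0,0],[0,0,0]],"jaw":[255,255,255]}'
```

```text
time: 11.93
eef_pos: [0.5538, -0.0691, -0.024]
tcp_rot: [0.0, 1.0, -0.0, 0.0]
contact_force: [0.2, -0.4, 3.5]
opening: 0.461
time: 12.18
eef_pos: [0.5538, -0.0691, -0.024]
tcp_rot: [0.0, 1.0, -0.0, 0.0]
contact_force: [-0.4, -0.3, 2.8]
opening: 0.458
```

```bash
python3 -m jog '{"travel":[[-4,0,0.5],[-8,0,0],[-10,0,0],[-10,0,0],[-10,0,0]],"dr":[[0,0,0],[0,0,0],[0,0,0],[0,0,0],[0,0,0]],"jaw":[255,255,255,255,255]}'
python3 -m jog '{"travel":[[-10,0,0],[-10,0,0],[-10,0,0],[-10,0,0],[-10,0,0]],"dr":[[0,0,0],[0,0,0],[0,0,0],[0,0,0],[0,0,0]],"jaw":[255,255,255,255,255]}'
python3 -m jog '{"travel":[[-10,0,0],[-6,0,0],[-2,0,0],[0,0,0],[0,0,0]],"dr":[[0,0,0],[0,0,0],[0,0,0],[0,0,0],[0,0,0]],"jaw":[255,255,255,255,255]}'
python3 -m jog '{"travel":[[0,0,-0.5],[0,0,0],[0,0,0],[0,0,0],[0,0,0]],"dr":[[0,0,0],[0,0,0],[0,0,0],[0,0,0],[0,0,0]],"jaw":[200,100,0,0,0]}'
python3 -m jog '{"travel":[[0,0,0],[0,0,10],[0,0,25],[0,0,35],[0,0,35]],"dr":[[0,0,0],[0,0,0],[0,0,0],[0,0,0],[0,0,0]],"jaw":[0,0,0,0,0]}'
```

```text
time: 12.6
eef_pos: [0.5101, -0.0689, -0.0241]
tcp_rot: [0.0, 1.0, -0.0, -0.0]
contact_force: [0.9, 0.4, 0.2]
opening: 0.463
time: 13.02
eef_pos: [0.4602, -0.0689, -0.0241]
tcp_rot: [0.0, 1.0, 0.0, -0.0]
contact_force: [1.2, -0.4, 0.6]
opening: 0.461
time: 13.43
eef_pos: [0.4428, -0.0689, -0.0241]
tcp_rot: [0.0, 1.0, 0.0, -0.001]
contact_force: [-1.3, 0.1, 1.0]
opening: 0.463
time: 13.85
eef_pos: [0.4435, -0.0689, -0.0246]
tcp_rot: [0.0, 1.0, 0.0, 0.0]
contact_force: [-0.5, 0.0, -0.3]
opening: 0.988
time: 14.27
eef_pos: [0.4423, -0.0685, 0.0814]
tcp_rot: [0.0, 1.0, 0.0, -0.001]
contact_force: [1.0, -0.6, -0.4]
opening: 0.996
```

```bash
python3 -m jog '{"travel":[[0,5,35],[0,10,35],[0,10,35],[5,12,28],[15,12,0]],"dr":[[0,0,-3],[0,0,-7],[0,0,-7],[0,0,-7],[0,0,-7]],"jaw":[0,0,0,0,0]}'
python3 -m jog '{"travel":[[22,12,0],[22,12,0],[22,12,0],[22,12,0],[22,12,0]],"dr":[[0,0,-7],[0,0,-7],[0,0,-7],[0,0,-7],[0,0,-7]],"jaw":[0,0,0,0,0]}'
python3 -m jog '{"travel":[[22,12,0],[22,12,0],[20,10,0],[16,6,0],[0,0,0]],"dr":[[0,0,-7],[0,0,-7],[0,0,-7],[0,0,-3],[0,0,0]],"jaw":[0,0,0,0,0]}'
python3 -m jog '{"travel":[[0,0,0],[0,0,0]],"dr":[[0,0,0],[0,0,0]],"jaw":[0,0]}'
python3 - <<'E'
from h import *
from scipy.spatial.transform import Rotation as Ro
s=get_state(); im=save("wrist","pics/w4.png"); t=save("top","pics/t4.png"); c=save("scene","pics/s4.png")
print(s["eef_pos"],s["tcp_rot"])
cc=camera_info("wrist");M=np.array(cc["mount"]);K=np.array(cc["K"]);R=Ro.from_quat(s["tcp_rot"]).as_matrix()
Mi=np.linalg.inv(M)
p=K@(Mi[:3,:3]@(R.T@(np.array([.653,.081,.1758])-s["eef_pos"]))+Mi[:3,3]);print("knob pred",p[:2]/p[2])
cv2.imwrite("pics/c5.png",np.hstack([cv2.resize(im,(400,300)),cv2.resize(c[130:280,170:370],(400,300),interpolation=2)])[:,:,::-1])
E
```

```text
time: 14.68
eef_pos: [0.4664, -0.0204, 0.2223]
tcp_rot: [0.271, 0.963, -0.0, 0.007]
contact_force: [1.6, 0.2, 0.0]
opening: 1.002
time: 15.1
eef_pos: [0.5742, 0.0408, 0.2143]
tcp_rot: [0.547, 0.837, 0.0, 0.0]
contact_force: [0.5, 0.4, 0.5]
opening: 0.999
time: 15.52
eef_pos: [0.6552, 0.0811, 0.2137]
tcp_rot: [0.707, 0.707, 0.0, 0.0]
contact_force: [-0.6, -0.6, 0.3]
opening: 0.999
time: 15.68
eef_pos: [0.6527, 0.0799, 0.2137]
tcp_rot: [0.707, 0.707, -0.0, -0.0]
contact_force: [-0.1, -0.0, -0.0]
opening: 1.001
[0.65266225 0.07987206 0.21366321] [ 7.06875732e-01  7.07337643e-01 -3.22869877e-04 -2.32259138e-04]
knob pred [255.81194943 198.79055805]
```

View pics/c5.png

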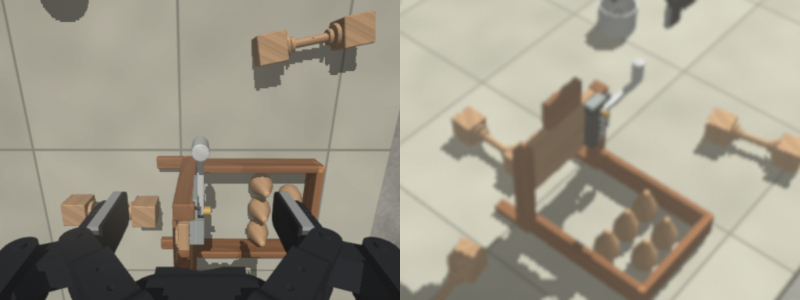

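The gate is up and the spindle lies out in front, inner block at (145,210). The knob's top is at (256,197) in full-size pixels, and I predicted (256,199). I go down on to the knob.

```bash
python3 -m jog '{"travel":[[0,1,-30],[0,0,-30],[0,0,-20],[0,0,-14],[0,0,-8]],"dr":[[0,0,0],[0,0,0],[0,0,0],[0,0,0],[0,0,0]],"jaw":[0,0,0,0,0]}' 30
python3 -m jog '{"travel":[[0,0,0],[0,0,0],[0,0,0],[0,0,0],[0,0,0]],"dr":[[0,0,0],[0,0,0],[0,0,0],[0,0,0],[0,0,0]],"jaw":[60,130,200,255,255]}'
python3 -m jog '{"travel":[[0,0,0],[0,0,0],[0,0,0],[0,0,0],[0,0,0]],"dr":[[0,0,0],[0,0,0],[0,0,0],[0,0,0],[0,0,0]],"jaw":[255,255,255,255,255]}'
```

```text
time: 16.25
eef_pos: [0.6518, 0.0808, 0.1093]
tcp_rot: [0.707, 0.707, -0.001, -0.001]
contact_force: [-0.6, 0.6, -0.0]
opening: 0.997
time: 16.67
eef_pos: [0.6544, 0.081, 0.1133]
tcp_rot: [0.707, 0.707, 0.001, 0.001]
contact_force: [-0.2, -0.1, -0.6]
opening: 0.295
time: 17.08
eef_pos: [0.6529, 0.0813, 0.1126]
tcp_rot: [0.707, 0.707, -0.0, -0.0]
contact_force: [-4.0, 0.4, 5.5]
opening: 0.196
```

```bash
python3 -m jog '{"travel":[[0,-1,3.5],[0,-1.2,4],[0,-1.4,4],[0,-1.6,4],[0,-1.8,4]],"dr":[[0,0,0],[0,0,0],[0,0,0],[0,0,0],[0,0,0]],"jaw":[255,255,255,255,255]}' 45
python3 -m jog '{"travel":[[0,0,0],[0,0,0],[0,0,0],[0,0,0],[0,0,0]],"dr":[[0,0,0],[0,0,0],[0,0,0],[0,0,0],[0,0,0]],"jaw":[255,255,255,255,255]}'
python3 -m jog '{"travel":[[0,0,0],[0,0,0],[0,0,0],[0,0,0],[0,0,0]],"dr":[[0,0,0],[0,0,0],[0,0,0],[0,0,0],[0,0,0]],"jaw":[255,255,255,255,255]}'
python3 - <<'E'
from h import *
c=save("scene","pics/s5.png");w=save("wrist","pics/w5.png")
cv2.imwrite("pics/c6.png",np.hstack([cv2.resize(w,(400,300)),cv2.resize(c[130:280,170:370],(400,300),interpolation=2)])[:,:,::-1])
E
```

```text
time: 17.5
eef_pos: [0.6525, 0.0727, 0.1295]
tcp_rot: [0.707, 0.707, -0.002, -0.0]
contact_force: [-1.5, -3.9, -7.9]
opening: 0.189
time: 17.92
eef_pos: [0.6526, 0.0726, 0.1299]
tcp_rot: [0.707, 0.707, -0.002, 0.0]
contact_force: [-2.1, -5.9, -6.9]
opening: 0.19
time: 18.33
eef_pos: [0.6527, 0.0726, 0.1299]
tcp_rot: [0.707, 0.707, -0.002, 0.0]
contact_force: [-1.3, -3.9, -7.8]
opening: 0.191
```

View pics/c6.png

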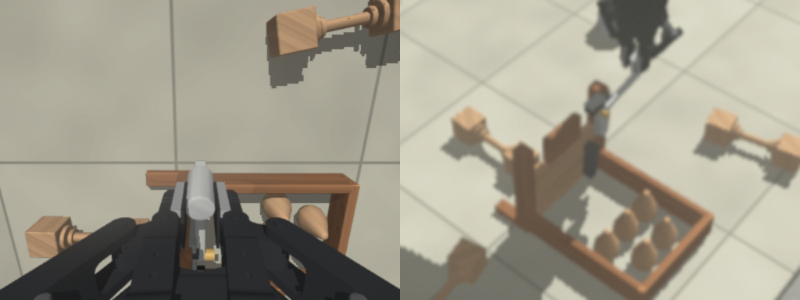

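The knob is raised and the gate is sinking: its board's top was at about (562,90) and is now at (562,125) in the scene crop. I keep holding.

```bash
for i in 1 2 3 4 5; do :; done
python3 -m jog '{"travel":[[0,0,0],[0,0,0],[0,0,0],[0,0,0],[0,0,0]],"dr":[[0,0,0],[0,0,0],[0,0,0],[0,0,0],[0,0,0]],"jaw":[255,255,255,255,255]}' >/dev/null
python3 -m jog '{"travel":[[0,0,0],[0,0,0],[0,0,0],[0,0,0],[0,0,0]],"dr":[[0,0,0],[0,0,0],[0,0,0],[0,0,0],[0,0,0]],"jaw":[255,255,255,255,255]}' >/dev/null
python3 -m jog '{"travel":[[0,0,0],[0,0,0],[0,0,0],[0,0,0],[0,0,0]],"dr":[[0,0,0],[0,0,0],[0,0,0],[0,0,0],[0,0,0]],"jaw":[255,255,255,255,255]}'
python3 -c "
from h import *
save('scene','pics/s6.png')"
python3 -m jog '{"travel":[[0,0,0],[0,0,0],[0,0,0],[0,0,0],[0,0,0]],"dr":[[0,0,0],[0,0,0],[0,0,0],[0,0,0],[0,0,0]],"jaw":[255,255,255,255,255]}' >/dev/null
python3 -m jog '{"travel":[[0,0,0],[0,0,0],[0,0,0],[0,0,0],[0,0,0]],"dr":[[0,0,0],[0,0,0],[0,0,0],[0,0,0],[0,0,0]],"jaw":[255,255,255,255,255]}'
python3 - <<'E'
from h import *
save("scene","pics/s7.png")
f=lambda k:cv2.resize(cv2.imread(f"pics/{k}.png")[165:255,220:290],(390,500),interpolation=2)
cv2.imwrite("pics/c7.png",np.hstack([f("s5"),f("s7")]))
a,b,c=[cv2.imread(f"pics/s{i}.png").astype(int)[165:255,220:275] for i in(5,6,7)]
print((abs(a-b).max(2)>30).sum(),(abs(b-c).max(2)>30).sum())
E
```

```text
time: 19.68
eef_pos: [0.6527, 0.0726, 0.1299]
tcp_rot: [0.707, 0.707, -0.002, 0.0]
contact_force: [-1.5, -4.9, -7.2]
opening: 0.193
time: 20.57
eef_pos: [0.6526, 0.0725, 0.1299]
tcp_rot: [0.707, 0.707, -0.002, 0.0]
contact_force: [-2.2, -5.5, -7.8]
opening: 0.191
0 0
```

View pics/c7.png

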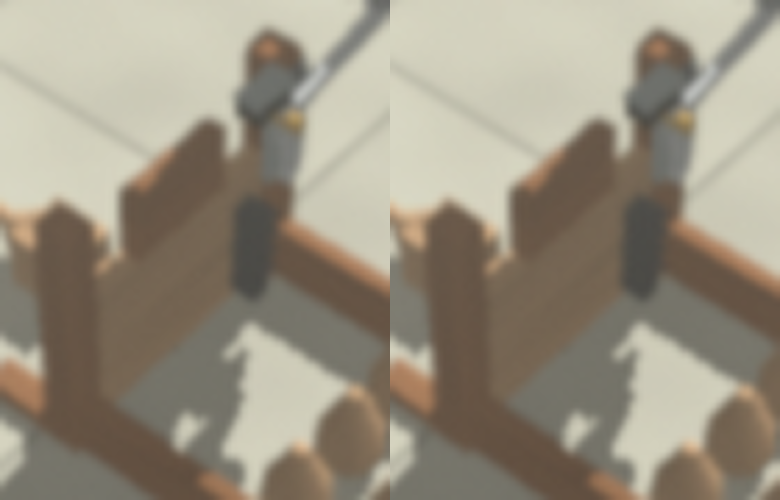

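The board is unchanged between the two frames. I check its height against the shut position.

```bash
python3 - <<'E'
from h import *
for nm,f,pts in(("start","scene0",None),("now","s7",None)): pass
# image row of board's top rear edge mid: solve z at known x,y from scene row; same features at start and now
for z in (.135,.14,.145,.15,.155,.1736,.2156): print(z,proj("scene",[.635,-.0685,z]).round(1), proj("scene",[.635,-.1035,z]).round(1))
# column profile: vertical shift of the board between frames via template match
def g(k): return cv2.imread(f"pics/{k}.png",0)
tpl=g("scene0")[184:206,240:262]
for k in("s4","s7"):
    r=cv2.matchTemplate(g(k)[160:230,232:270],tpl,cv2.TM_CCOEFF_NORMED);_,s,_,l=cv2.minMaxLoc(r);print(k,s,l[0]+232-240,l[1]+160-184)
E
```

```text
0.135 [250.5 196.3] [242.2 203.4]
0.14 [250.5 195.1] [242.2 202.2]
0.145 [250.5 193.8] [242.2 200.9]
0.15 [250.5 192.6] [242.2 199.6]
0.155 [250.5 191.3] [242.2 198.4]
0.1736 [250.5 186.5] [242.1 193.6]
0.2156 [250.6 175.2] [241.9 182.3]
s4 0.9514341950416565 -1 -12
s7 0.9661745429039001 0 5
```

```bash
python3 - <<'E'
from h import *
def g(k): return cv2.resize(cv2.imread(f"pics/{k}.png",0),None,fx=8,fy=8,interpolation=cv2.INTER_CUBIC)
for box in((184,206,240,262),(186,204,242,258),(192,212,236,250)):
  y0,y1,x0,x1=[8*v for v in box]; tpl=g("scene0")[y0:y1,x0:x1]
  for k in("s4","s5","s7"):
    r=cv2.matchTemplate(g(k)[y0-160:y1+120,x0-24:x1+24],tpl,cv2.TM_CCOEFF_NORMED);_,s,_,l=cv2.minMaxLoc(r);print(box,k,round(s,3),(l[0]-24)/8,(l[1]-160)/8)
f=lambda k:cv2.resize(cv2.imread(f"pics/{k}.png")[178:262,218:288],(390,468),interpolation=2)
cv2.imwrite("pics/c8.png",np.hstack([f("scene0"),f("s7")]))
E
```

```text
(184, 206, 240, 262) s4 0.959 -0.5 -11.75
(184, 206, 240, 262) s5 0.967 0.0 5.5
(184, 206, 240, 262) s7 0.967 0.0 5.5
(186, 204, 242, 258) s4 0.964 -0.5 -11.875
(186, 204, 242, 258) s5 0.957 0.0 5.25
(186, 204, 242, 258) s7 0.958 0.0 5.25
(192, 212, 236, 250) s4 0.955 -0.375 -9.375
(192, 212, 236, 250) s5 0.938 0.75 4.5
(192, 212, 236, 250) s7 0.938 0.75 4.5
```

View pics/c8.png

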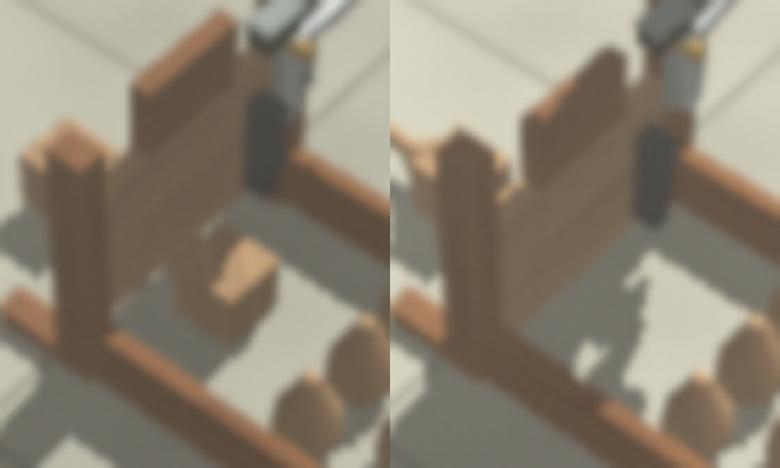

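```bash
python3 - <<'E'
from h import *
for z in(0,.003,.006,.01,.02):
  print(z,[((proj("scene",[.640,y,z])-[218,178])*5.57+[390,0]).round(0) for y in(-.127,-.10,-.0685,-.03)])
im=cv2.imread("pics/s7.png")
for u in (246,252,256): print(u,[(v,int(im[v,u,2])-int(im[v,u,0]),im[v,u].tolist()) for v in range(220,238)])
b0=cv2.imread("pics/scene0.png")
for u in (238,242,): print("start",u,[(v,int(b0[v,u,2])-int(b0[v,u,0])) for v in range(222,240)])
E
```

```text
0 [array([506., 345.]), array([539., 314.]), array([577., 279.]), array([622., 237.])]
0.003 [array([506., 341.]), array([539., 310.]), array([577., 275.]), array([622., 234.])]
0.006 [array([506., 338.]), array([539., 307.]), array([577., 272.]), array([622., 230.])]
0.01 [array([505., 333.]), array([539., 302.]), array([577., 267.]), array([622., 226.])]
0.02 [array([505., 321.]), array([539., 290.]), array([577., 255.]), array([623., 214.])]
246 [(220, 35, [82, 101, 117]), (221, 34, [82, 101, 116]), (222, 34, [82, 100, 116]), (223, 34, [82, 100, 116]), (224, 35, [81, 99, 116]), (225, 34, [82, 100, 116]), (226, 34, [82, 100, 116]), (227, 34, [83, 101, 117]), (228, 36, [82, 101, 118]), (229, 36, [82, 101, 118]), (230, 33, [85, 103, 118]), (231, 27, [91, 106, 118]), (232, 20, [97, 111, 117]), (233, 15, [102, 114, 117]), (234, 13, [104, 115, 117]), (235, 12, [104, 114, 116]), (236, 11, [104, 114, 115]), (237, 12, [104, 114, 116])]
252 [(220, 34, [81, 99, 115]), (221, 34, [81, 99, 115]), (222, 35, [82, 100, 117]), (223, 35, [83, 102, 118]), (224, 36, [83, 102, 119]), (225, 33, [86, 104
[... 565 characters left out ...]
), (228, 12, [105, 116, 117]), (229, 12, [105, 116, 117]), (230, 12, [104, 115, 116]), (231, 13, [104, 115, 117]), (232, 13, [104, 115, 117]), (233, 12, [105, 115, 117]), (234, 13, [104, 115, 117]), (235, 12, [105, 115, 117]), (236, 11, [105, 115, 116]), (237, 11, [105, 115, 116])]
start 238 [(222, 31), (223, 31), (224, 32), (225, 32), (226, 32), (227, 32), (228, 32), (229, 32), (230, 32), (231, 32), (232, 30), (233, 26), (234, 20), (235, 17), (236, 23), (237, 38), (238, 56), (239, 60)]
start 242 [(222, 32), (223, 32), (224, 32), (225, 32), (226, 32), (227, 32), (228, 31), (229, 27), (230, 21), (231, 16), (232, 12), (233, 12), (234, 12), (235, 11), (236, 12), (237, 15), (238, 31), (239, 54)]
```

The plank's lower edge lies on the z ≈ 0–2 mm line at the tiles and hasn't moved for over 2 s. The start frame gives a drop of about 25 mm, so the gate is shut. I let the pawl down, let go and back off upwards.

```bash
python3 -m jog '{"travel":[[0,1.8,-4],[0,1.6,-4],[0,1.4,-4],[0,1.2,-4],[0,1,-2.5]],"dr":[[0,0,0],[0,0,0],[0,0,0],[0,0,0],[0,0,0]],"jaw":[255,255,255,255,255]}'
python3 -m jog '{"travel":[[0,0,0],[0,0,0],[0,0,0],[0,0,0],[0,0,0]],"dr":[[0,0,0],[0,0,0],[0,0,0],[0,0,0],[0,0,0]],"jaw":[150,0,0,0,0]}'
python3 -m jog '{"travel":[[0,0,0],[0,0,10],[0,0,25],[0,0,35],[0,0,35]],"dr":[[0,0,0],[0,0,0],[0,0,0],[0,0,0],[0,0,0]],"jaw":[0,0,0,0,0]}'
python3 -m jog '{"travel":[[0,20,20],[0,30,0],[0,30,0],[0,20,0],[0,0,0]],"dr":[[0,0,0],[0,0,0],[0,0,0],[0,0,0],[0,0,0]],"jaw":[0,0,0,0,0]}'
python3 - <<'E'
from h import *
c=save("scene","pics/s8.png");t=save("top","pics/t8.png")
cv2.imwrite("pics/c9.png",np.hstack([cv2.resize(t[80:290,90:400],(420,285),interpolation=2),cv2.resize(c[100:290,130:380],(380,285),interpolation=2)])[:,:,::-1])
E
```

```text
time: 21.03
eef_pos: [0.653, 0.082, 0.1143]
tcp_rot: [0.707, 0.707, -0.0, -0.001]
contact_force: [-5.5, 3.5, 3.2]
opening: 0.189
time: 21.45
eef_pos: [0.6542, 0.081, 0.1134]
tcp_rot: [0.707, 0.707, 0.001, 0.001]
contact_force: [-0.3, -0.5, -0.7]
opening: 0.886
time: 21.87
eef_pos: [0.6526, 0.081, 0.2181]
tcp_rot: [0.707, 0.707, -0.001, -0.001]
contact_force: [-0.0, -0.3, -0.4]
opening: 1.0
time: 22.28
eef_pos: [0.653, 0.1849, 0.2386]
tcp_rot: [0.706, 0.708, 0.001, -0.0]
contact_force: [0.3, -0.5, 0.2]
opening: 1.006
```

```bash
python3 - <<'E'
from h import *
a,b=[cv2.imread(f"pics/{k}.png").astype(int) for k in("s7","s8")]
for u in(246,252,256): print(u,[int(np.argmax(np.diff(x[218:236,u,0])))+218 for x in(a,b)])
t0,t8=[cv2.imread(f"pics/{k}.png").astype(int) for k in("top0","t8")]
for n,(x0,x1,y0,y1) in dict(tin=(100,136,235,270),punch=(352,378,222,278),right=(325,390,168,200),knob=(194,208,164,178)).items(): print(n,(abs(t0-t8)[y0:y1,x0:x1].max(2)>40).sum())
hsv=cv2.cvtColor(t8.astype(np.uint8),cv2.COLOR_BGR2HSV);m=cv2.inRange(hsv,(3,60,70),(25,255,255))
n,l,st,ct=cv2.connectedComponentsWithStats(m)
for s,c in zip(st[1:],ct[1:]):
    if s[4]>60: print(s,onz("top",*c,.04).round(3))
E
```

```text
246 [230, 230]
252 [225, 226]
256 [222, 221]
tin 632
punch 43
right 49
knob 0
[151  89  25  60 632] [0.806 0.198 0.04 ]
[231 104  66  66 762] [ 0.795 -0.058  0.04 ]
[248 114  10  14 105] [ 0.8   -0.039  0.04 ]
[266 115  10  14 104] [ 0.799 -0.087  0.04 ]
[241 132   9  15 102] [ 0.75  -0.019  0.04 ]
[257 133  11  13  72] [ 0.754 -0.061  0.04 ]
[371 170  16  18 208] [ 0.647 -0.372  0.04 ]
[254 177  19   6 111] [ 0.644 -0.066  0.04 ]
[278 179  13  11  91] [ 0.633 -0.122  0.04 ]
[328 179  16  18 150] [ 0.623 -0.258  0.04 ]
[228 185   9  20 122] [0.601 0.012 0.04 ]
[239 186  28   4  63] [ 0.623 -0.036  0.04 ]
[289 188   8  17 130] [ 0.6   -0.145  0.04 ]
[ 61 194  17  21 118] [0.577 0.436 0.04 ]
[256 205  18  60 668] [ 0.5   -0.071  0.04 ]
```

```bash
python3 - <<'E'
from h import *
a,b,c=[cv2.imread(f"pics/{k}.png").astype(int) for k in("scene0","s8","s4")]
for n,(x0,x1,y0,y1) in dict(tin=(266,292,124,150),punch=(126,160,234,266)).items(): print(n,(abs(a-b)[y0:y1,x0:x1].max(2)>40).sum(),(abs(a-c)[y0:y1,x0:x1].max(2)>40).sum())
t=[cv2.imread(f"pics/{k}.png").astype(int) for k in("top0","t4")]
print("tin top t4",(abs(t[0]-t[1])[235:270,100:136].max(2)>40).sum())
s=get_state();print(s["time"],s["opening"],s["contact_force"]); print(sign_off())
E
```

```text
tin 0 31
punch 717 309
tin top t4 108
22.3833 0.9990306528952523 [-0.46999911 -0.6571671  -0.3867623 ]
the job is handed in; nothing more can be done
None
```

I did the whole job in the order asked and handed it in at 22.4 s. No verdict was reported.

- **Gate lift:** I lifted the gate 42 mm from its first tooth to the last. When I eased it down, the force on the tool reversed, so it was sitting on the tooth. The highest lifting force read was about 10 N, with no sign of the stop.
- **Spindle:** I drew it out 110 mm. It now lies flat in front, from about x 0.42 to 0.58, with the gate at about 0.634.
- **Pawl and gate:** I held the knob up about 18 mm for roughly 3 s. The gate's lower edge read 0–2 mm above the tiles and had stopped moving. I then let the pawl down and let go. Afterwards the gate edge was unchanged to within a pixel and the knob was back in its starting place.

**What didn't go cleanly:**
- **Missed first grip:** the real fingertips sit about 40 mm farther back than the reported tool position. My first close was in the air just above the grip; nothing was touched, and I worked with that offset from then on.
- **Tin and punch:** I never went near either.
  - **Tin:** it is unchanged in the scene picture.
  - **Other changes:** the top view of the tin and both views of the punch did change. I think that is the arm and its shadow, but I didn't confirm it.
- **Last picture:** I had used up my 12 views, so the final state was checked by numbers only.

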